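# Clamp a counting slide under its stage clip, then free it

### The arm

A 6-joint arm with a two-finger parallel gripper is mounted at the origin on a cart in front of the work surface, level with it; the furniture and walls round the work are solid. World frame = base frame: x ahead of the robot, y to its left, z up, the work surface at z = 0. Lengths are in m, angles in rad, forces in N, time in s.
With the tool pointing down it reaches from about 0.25 to 0.775 m from the base axis. Payload 4 kg.
Tool frame: the origin (TCP) lies at the very end of the fingers, on their centre line; the grasp point (between the pads) lies 19 mm behind it; z points along the fingers, y is the direction in which the jaws open and shut (so a half turn about z gives the same grasp; the last joint's range is limited). The gripper opens to 94 mm and grips with 3 to 60 N. Pads are 16 mm wide; open, the fingers measure 119 mm over their backs; the gripper's body (75 mm by 177 mm) begins 78 mm behind the grasp point.
Start: joints at [1.024, 0.087, 1.371, -0, 1.684, -0.103], TCP at [0.236, 0.497, 0.206] pointing down, gripper open.
Joint ranges: [-3.1, 3.1], [-0.76, 2.03], [0.27, 2.55], [-1.08, 4.22], [0.17, 2.65], [-2.57, 2.57]. Speed limits (rad/s): [2.79, 2.79, 3.14, 3.14, 3.14, 3.14].

### API

Orientations are given as [roll, pitch, yaw] about the fixed x, y, z axes, in that order (R = Rz(yaw) Ry(pitch) Rx(roll)).
In Python, from bench import robot, cams, models gives the robot as it stands.
- The arm moves only by the tool step_arm, never from a script. Its argument "series" is a list of rows, each a list of 5 numbers: the gripper command: -1 is shut, 1 is fully open, values between are in proportion, then the shift along the tool's x, y, z in mm, then the turn about the tool's z in degrees. A call has 1 to 20 rows; each row is the pose to reach, as a shift and turn from the pose commanded when the call began, along the tool's axes at that moment; what a row does not reach only later rows make up. A row lasts 1/8 s, in which the tool goes at most 62.5 mm and 10.7 degrees, less where a joint would pass 70% of its speed; a pose out of reach is approached as far as the arm can. A call with a gripper value outside its range is refused whole. The fingers move at their own pace and stop on an object; the grip force is fixed at half the most. Time passes only in rows, so rows that repeat a pose let the fingers close. It gives the time, the measured TCP pose, the force and the opening at its end, in the units of the state.
- robot.get_obs(): the state, without advancing time (a new reading comes with each control period).
- cams.snapshot(name): name is "scene" or "top" or "wrist"; returns a dict with "pixels" (384x512x3 uint8, red, green, blue), "fov_y" (degrees; the focal length in pixels is half the picture's height over the tangent of half this angle, whatever the lens; pixels are square), "cx", "cy" (the principal point, pixels), "k1" (the pictures are not rectified: a ray, as slopes to the right and down, at radius r is drawn at 1 + k1 r^2 times it, then the intrinsics apply), "R" (3x3) and "t" (3): a world point X has camera coordinates R X + t. Camera axes: x right, y down, z forward; pixel columns grow to the right and rows downward; lengths in m; the calibration is good to about 2 mm. A picture is of the moment at which its call begins. There is no depth.
- robot.close_job(): hands the job in, once; it reports no verdict.
Trained networks look in a picture, given as the dict that the camera call returned (one of the last four; its "shot" number tells which), for a name from the list of things; names that differ only in an ending like _2 or _b are one class to them, and where a whole thing is asked for, a point or a joint stands for the part that bears it (a point fixed in the world has none). Each returns a list of dicts, best first, with "p" (0 to 1); they miss things now and then, are a little off and sometimes report something else, mostly with a low value. They report only what shows in the picture. A call takes as long as a camera call. They do not tell look-alikes from the thing itself.
- models.find_in(picture, label): "position" ([x, y, z] in m, in world coordinates, good to about 4 mm: the middle of the surface that is visible of it).
- models.pinpoint(picture, label): "position" ([x, y, z] in m, in world coordinates, good to about 4 mm: a listed point, or the origin of a listed thing).
The state is a dict: "time": time; "joint_positions": joint angles; "qvel": joint speeds; "joint_torque": joint torques, N m; "tool_pos": TCP position; "ee_rot": TCP orientation; "wrist_force": force on the tool from outside, world axes, zero at the start; "wrist_torque": the same for the moment, N m; "width": finger opening in m.
Only numpy, scipy, OpenCV 4.12 (cv2) and the standard library are available. Lean on these libraries where they do the work, as an engineer would, in place of code of your own. Each camera call takes 0.05 s, during which the arm holds its last target. There are 200 camera calls.

### The job

One of the two small metal stages on the bench carries a glass slide; bed that slide down in its seat. Swing this stage's spring clip round its pivot screw until its foot presses on the slide, about a centimetre in from the edge and short of the etched windows in the middle, keep it clamped there for three seconds, then swing the clip well clear of the slide again and let go of it. Leave the slide in its seat and do not turn the empty stage's clip.

Things in the scene. Friction and masses are not known exactly. Their poses are not given: they have to be found in the camera images.
- slide_clip: Clip of the stage (120 mm plate, fixed, top at 12 mm) bearing the slide: steel strip 12 mm wide. Origin on its upright pivot axis, 19.5 mm above the bench; x along the strip to the post. Starts clear, by the stage's far edge; swings level over the slide clockwise from above (0.5 to 0.9 rad), light friction, stays where left. Its sprung foot, below the post, rides up on the slide by itself.
- slide_clip_post (a point): Finger post on that clip's free end, to grip from above or push: upright steel pin, 11 mm diameter, 80 mm from the pivot axis. The point is on its axis, 47 mm above the bench; the pin runs from the strip's top at 21.5 mm to 60.5 mm above the bench. The round foot (12 mm across) that presses the slide lies straight below it.
- slide: Glass slide 50 x 75 x 4 mm, loose in a shallow seat (rails 2.5 mm high), white label band at one end, two grey 9 mm etched windows on its middle line. Origin at the centre of its underside, 12 mm above the bench. x across its 50 mm width, pointing to the long edge (x = +25 mm) over which the clip comes; y along its length, z up.
- spare_clip_post (a point): Finger post of the identical clip on the other, empty stage; same point as on the first (47 mm above the bench). Not to be moved.
Not all that is in view belongs to the job. What is shaped like the part that bears slide_clip but brown is not meant. There is more than one size of the slide; the one meant has the size given above.

How it is judged:
On the way:
1. the clip's foot presses on the slide, 2 to 20 mm in from its edge, for 2 s (contact force between slide_clip and slide above 0.3 N and x of slide_clip_post in the frame of slide between 0.005 and 0.023 m), for 2 s.
At the end, for the whole second after the job is handed in: After pressing on the slide for 2 s (foot 2 to 20 mm in from the edge), the clip rests clear, its post's axis 10 mm or more outside the slide's edge; the slide lies flat, within 8 mm of its start, and the empty stage's post is within 15 mm of its start (x of slide_clip_post in the frame of slide above 0.035 m and contact force between slide_clip and slide below 0.05 N and linear speed of slide_clip below 0.02 m/s and angular speed of slide_clip below 0.1 rad/s and distance of slide from where it was at the start of the episode below 0.008 m and angle between slide's own z axis and vertical below 0.05 rad and distance of spare_clip_post from where it was at the start of the episode below 0.015 m); the robot touches nothing.
It fails at once if the slide is knocked out of its seat (moved more than 15 mm) (distance of slide from where it was at the start of the episode above 0.015 m).
It fails at once if the empty stage's clip is turned (post moved more than 15 mm) (distance of spare_clip_post from where it was at the start of the episode above 0.015 m).
It also fails if it takes over 42 s, if anything falls off the work surface, if the arm or the gripper's body presses on something with over 40 N, if the wrist force passes 120 N, or if a joint passes its speed limit or range.

## Working session

There is one attempt and no reset: what is moved stays moved. The work goes in short steps, Python scripts to look and compute and a tool call to move; the robot and the scene stay as the last step left them, time stands still between calls to the robot, and variables do not carry over. Pictures are saved under pics/ and viewed, about 8 in all and at most 12, crops included, and the job is handed in when it is done.

Besides the shell and the picture viewer there is one more tool, called after ">>>" by a JSON object that holds its "name" and its "arguments". step_arm: Moves the arm, as the interface text tells. Its arguments: {"type":"object","properties":{"series":{"type":"array","items":{"type":"array","items":{"type":"number"}}}},"required":["series"]}

```bash
mkdir -p pics
cat > h.py <<'E'
import numpy as np, cv2
from bench import robot, cams, models
def K(s):
    f=s["pixels"].shape[0]/2/np.tan(np.radians(s["fov_y"]/2)); return f
def proj(s,X):
    c=np.array(s["R"])@np.array(X)+np.array(s["t"]); u=c[:2]/c[2]; u=u*(1+s["k1"]*(u@u)); return K(s)*u+[s["cx"],s["cy"]]
def ray(s,px,z):
    d=(np.array(px,float)-[s["cx"],s["cy"]])/K(s); u=d.copy()
    for _ in range(20): u=d/(1+s["k1"]*(u@u))
    R=np.array(s["R"]);t=np.array(s["t"]); o=-R.T@t; v=R.T@np.array([u[0],u[1],1]); return o+v*(z-o[2])/v[2]
def save(s,n,crop=None,k=1):
    im=s["pixels"][:,:,::-1]
    if crop: a,b,c,d=crop; im=im[b:d,a:c]
    cv2.imwrite(f"pics/{n}.png",cv2.resize(im,None,fx=k,fy=k,interpolation=cv2.INTER_CUBIC))
E
python3 - <<'E'
from h import *
for n in ["top","scene"]:
    s=cams.snapshot(n); save(s,n+"0",None,1.5)
    for l in ["slide_clip","slide_clip_post","slide","spare_clip_post"]:
        for f in (models.find_in,models.pinpoint):
            for d in f(s,l)[:4]: print(n,l,f.__name__,np.round(d["position"],3),round(d["p"],2),proj(s,d["position"]).round())
print(robot.get_obs())
E
```

```text
top slide_clip call [0.533 0.064 0.023] 0.7 [225. 208.]
top slide_clip call [ 0.533 -0.4    0.02 ] 0.64 [408. 256.]
top slide_clip call [0.517 0.111 0.02 ] 0.62 [207. 209.]
top slide_clip_post call [0.535 0.064 0.02 ] 0.73 [226. 208.]
top slide_clip_post call [ 0.53  -0.4    0.019] 0.41 [408. 257.]
top slide_clip_post call [ 0.532 -0.405  0.045] 0.51 [414. 251.]
top slide_clip_post call [0.549 0.038 0.049] 0.44 [236. 200.]
top slide call [0.465 0.042 0.015] 0.93 [224. 232.]
top slide call [0.469 0.043 0.007] 0.89 [225. 233.]
top spare_clip_post call [0.507 0.302 0.019] 0.54 [140. 195.]
scene slide_clip call [ 0.534 -0.369  0.018] 0.55 [212. 318.]
scene slide_clip call [ 0.532 -0.328  0.017] 0.58 [216. 303.]
scene slide_clip_post call [ 0.537 -0.371  0.019] 0.55 [213. 319.]
scene slide_clip_post call [ 0.536 -0.407  0.044] 0.51 [207. 328.]
scene slide call [ 0.699 -0.349  0.006] 0.67 [278. 327.]
scene slide call [ 0.695 -0.349  0.001] 0.88 [276. 327.]
scene slide call [0.471 0.042 0.014] 0.46 [232. 194.]
scene spare_clip_post call [0.51  0.293 0.024] 0.4 [261. 141.]
scene spare_clip_post call [0.501 0.269 0.047] 0.53 [257. 141.]
{'time': 0.9, 'joint_positions': array([ 1.02390877e+00,  8.71775030e-02,  1.37069733e+00,  1.58064549e-05,
        1.68358957e+00, -1.03095455e-01]), 'qvel': array([-1.02906324e-03,  2.58208510e-03,  1.31770971e-03,  1.97465654e-04,
       -7.96047319e-05, -1.03456371e-03]), 'joint_torque': array([-4.45202168e-04, -3.40038586e+01, -3.02597272e+01,  7.17080268e-02,
        2.36372236e-02, -1.62171801e-05]), 'tool_pos': array([0.23616071, 0.49674228, 0.20551954]), 'ee_rot': array([ 3.14146347e+00, -2.42359984e-06,  2.69780234e+00]), 'wrist_force': array([ 0.67024928, -0.01408703, -0.08274254]), 'wrist_torque': array([ 0.00964789, -0.00781633,  0.01737937]), 'width': 0.09410428683599027}
```

View pics/top0.png

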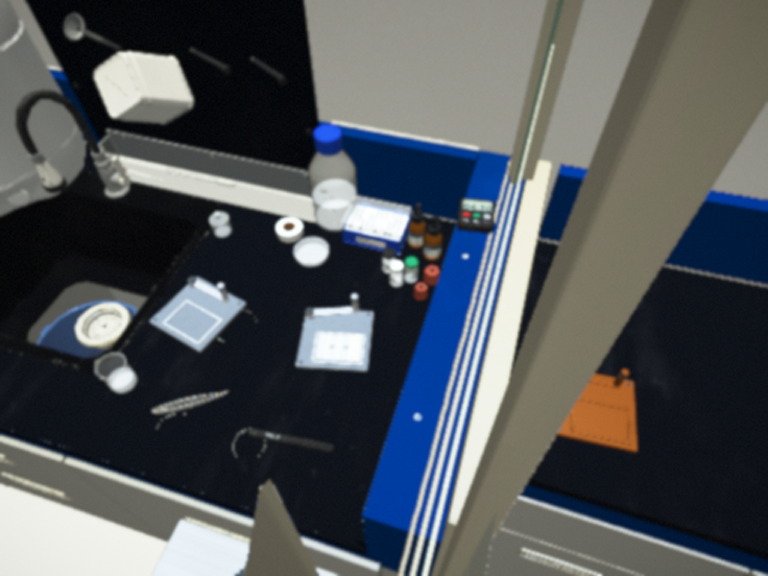

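View pics/scene0.png

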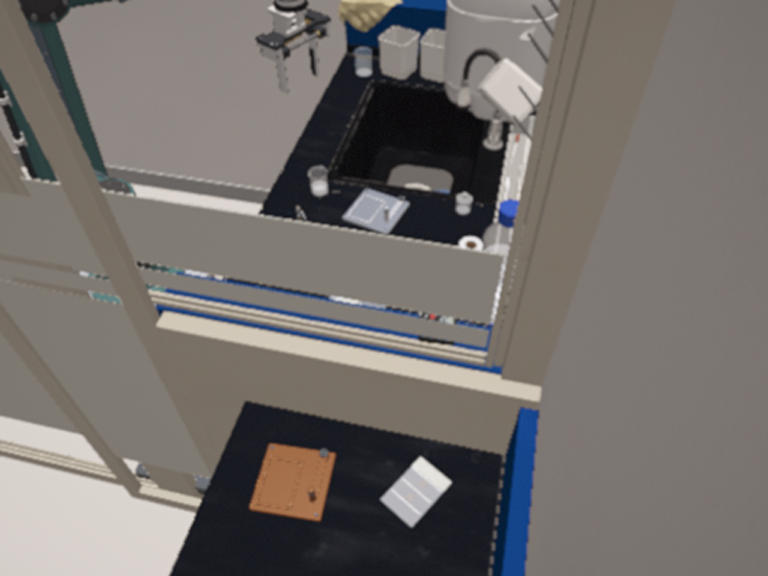

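The top view shows two grey stages: one at (337,338) in the 1.5x picture with slide and label, and an empty one at (199,313). The brown look-alike at (605,410) and the loose slide next to it are beyond the partition. The stage at (337,338) fits the task, so I'll confirm it in an enlarged crop.

Run:
```python
from h import *
s=cams.snapshot("top"); save(s,"crop1",(190,180,290,255),8)
for px in [(236,197),(236,203)]: print(px, ray(s,px,0.06).round(4),ray(s,px,.022).round(4))
for P in [(.55,.04,.0605),(.55,.04,.0215)]: print(proj(s,P))
R=np.array(s["R"]);print("cam",-R.T@np.array(s["t"]))
for l in ["slide_clip_post","slide","slide_clip"]:
  for d in models.pinpoint(s,l)[:4]: print(l,np.round(d["position"],3),round(d["p"],2),proj(s,d["position"]).round())
```

```text
(236, 197) [0.5491 0.0379 0.06  ] [0.5758 0.0494 0.022 ]
(236, 203) [0.5311 0.0315 0.06  ] [0.5568 0.0427 0.022 ]
[235.32594122 196.43585543]
[236.10704058 205.30263371]
cam [ 0.03845569 -0.18196776  0.78832464]
slide_clip_post [0.547 0.038 0.048] 0.65 [236. 200.]
slide_clip_post [ 0.533 -0.407  0.045] 0.64 [415. 251.]
slide_clip [0.517 0.114 0.018] 0.76 [206. 209.]
```

View pics/crop1.png

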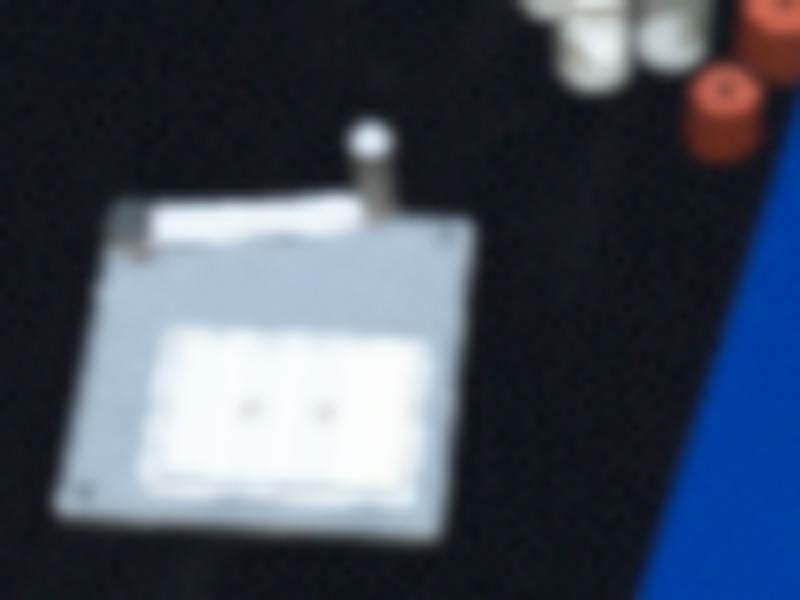

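The crop confirms it: this stage has a slide in its seat with two grey windows at crop (250,409) and (324,411). Its clip lies along the far edge, with the pivot at (130,220) and the post top at (369,140). Next I'll work out the geometry.

```bash
cat > geo.py <<'E'
from h import *
E
python3 - <<'E'
from h import *
s=cams.snapshot("top")
def p(c,z): return ray(s,(c[0]/8+190-.4375,c[1]/8+180-.4375),z)
post=p((369,140),.0605); piv=p((130,220),.022)
print("post",post.round(4),"piv",piv.round(4),"dist",np.linalg.norm((post-piv)[:2]))
st=np.array([p(c,.012) for c in [(108,200),(475,218),(440,540),(55,515)]]); print("stage",st.round(4).tolist(),np.linalg.norm(np.diff(st[:,:2],axis=0),axis=1), "mid",st.mean(0))
sl=np.array([p(c,.016) for c in [(160,328),(432,340),(412,490),(140,475)]]); print("slide",sl.round(4).tolist(),np.linalg.norm(np.diff(sl[:,:2],axis=0),axis=1),"mid",sl.mean(0))
w=[p(c,.016) for c in [(250,409),(324,411)]]; print("win",np.round(w,4))
print("slide net",[ (d["position"],d["p"]) for d in models.pinpoint(s,"slide")])
# axes from stage
ey=((st[0]-st[1])+(st[3]-st[2]))[:2]; ey/=np.linalg.norm(ey); ex=((st[0]-st[3])+(st[1]-st[2]))[:2]; ex/=np.linalg.norm(ex)
print("ex",ex,"ey",ey,"dot",ex@ey,"ang ex",np.degrees(np.arctan2(ex[1],ex[0])),np.degrees(np.arctan2(-ey[0],ey[1])))
for c,n in [((590,50),"white"),((725,85),"red"),((650,600),"sill")]: print(n,p(c,.04).round(3))
E
```

```text
post [0.5484 0.0384 0.0605] piv [0.5205 0.1149 0.022 ] dist 0.08134346208107246
stage [[0.5323, 0.129, 0.012], [0.5618, 0.0081, 0.012], [0.4421, -0.0197, 0.012], [0.415, 0.0979, 0.012]] [0.12445338 0.12283247 0.12063985] mid [0.4878013  0.05383584 0.012     ]
slide [[0.4871, 0.0914, 0.016], [0.5088, 0.0053, 0.016], [0.4542, -0.0065, 0.016], [0.4341, 0.0767, 0.016]] [0.08873283 0.0558945  0.08558804] mid [0.47104386 0.04169931 0.016     ]
win [[0.4669 0.0523 0.016 ]
 [0.4732 0.0296 0.016 ]]
slide net [([0.4667, 0.0432, 0.0074], 0.7)]
ex [0.97046607 0.24123766] ey [-0.2310897   0.97293245] dot 0.010443235029488566 ang ex 13.959599850952204 13.361235682581716
white [ 0.621 -0.014  0.04 ]
red [ 0.62  -0.062  0.04 ]
sill [ 0.427 -0.091  0.04 ]
```

Run:
```python
from h import *
s=cams.snapshot("top")
for n,c,z in [("bottle base L",(312,220),0),("base R",(355,228),0),("cap",(327,130),.2),("amber",(417,215),.08),("box corner",(345,243),0.0),("box top near",(350,225),.05),("amber base",(432,260),0),("white base",(397,285),0)]: print(n,ray(s,(c[0]/1.5,c[1]/1.5),z).round(3))
o=robot.get_obs(); t=o["tool_pos"]; psi=o["ee_rot"][2]
X=np.array([np.cos(psi),np.sin(psi)]);Y=np.array([np.sin(psi),-np.cos(psi)])
d=np.array([.5484,.0384])-t[:2]; print("shift",X@d*1e3,Y@d*1e3,"turn",110-np.degrees(psi))
```

```text
bottle base L [0.752 0.205 0.   ]
base R [0.756 0.112 0.   ]
cap [0.792 0.167 0.2  ]
amber [ 0.75  -0.018  0.08 ]
box corner [0.711 0.117 0.   ]
box top near [0.716 0.105 0.05 ]
amber base [ 0.718 -0.061  0.   ]
white base [ 0.639 -0.013  0.   ]
shift -478.78553978192275 -279.89415251235255 turn -44.571373986144295
```

>>> {"name": "step_arm", "arguments": {"series": [[-0.15,-479,-280,0,44.6],[-0.15,-479,-280,0,44.6],[-0.15,-479,-280,0,44.6],[-0.15,-479,-280,0,44.6],[-0.15,-479,-280,0,44.6],[-0.15,-479,-280,0,44.6],[-0.15,-479,-280,0,44.6],[-0.15,-479,-280,0,44.6],[-0.15,-479,-280,0,44.6],[-0.15,-479,-280,90,44.6],[-0.15,-479,-280,90,44.6],[-0.15,-479,-280,90,44.6],[-0.15,-479,-280,90,44.6],[-0.15,-479,-280,90,44.6]]}}

```text
time: 3.0
tool_pos: [0.55, 0.0384, 0.118]
ee_rot: [3.137, 0.002, 1.92]
wrist_force: [-0.2, -0.4, 0.4]
width: 0.0403
```

Run:
```python
from h import *
s=cams.snapshot("wrist"); save(s,"wrist1",None,1.5)
o=robot.get_obs(); print(o["time"],o["tool_pos"],np.degrees(o["ee_rot"]),o["width"],o["wrist_force"])
for l in ["slide_clip_post","slide_clip","slide"]:
  for d in models.pinpoint(s,l)[:3]: print(l,np.round(d["position"],4),round(d["p"],2),proj(s,d["position"]).round())
print("exp post",proj(s,(.5484,.0384,.0605)),proj(s,(.5484,.0384,.0215)),"slide",proj(s,(.470,.041,.012)),"piv",proj(s,(.5205,.1149,.0215)))
```

```text
3.05 [0.54980229 0.0383844  0.11778904] [1.79777364e+02 8.62972590e-02 1.09997312e+02] 0.03971069439465455 [0.68784926 0.32585569 0.18036369]
slide_clip_post [0.5493 0.0389 0.0487] 0.66 [260. 203.]
slide_clip [0.5163 0.1139 0.0193] 0.84 [255. 111.]
slide [0.4691 0.0401 0.0089] 0.77 [188. 165.]
slide [0.5494 0.0373 0.0489] 0.16 [260. 204.]
exp post [259.1024395  206.97043588] [259.19021773 194.38830201] slide [188.5199429  164.59916776] piv [259.00540305 111.89905928]
```

View pics/wrist1.png

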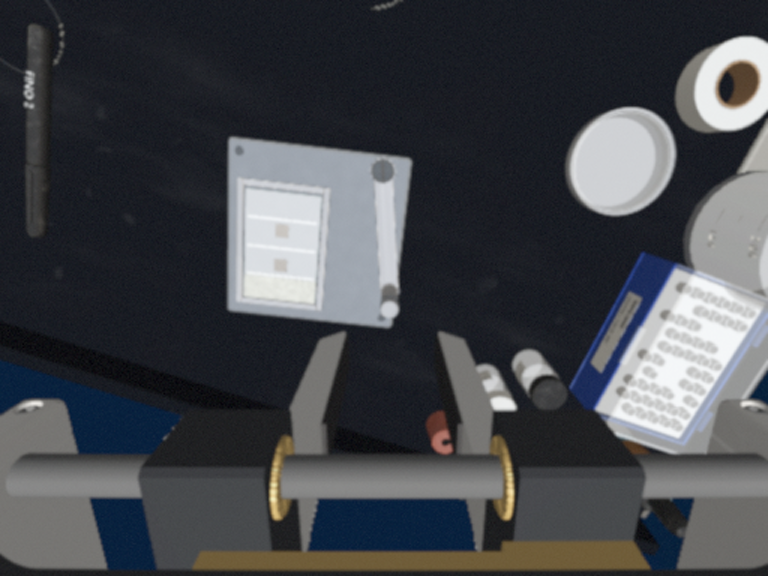

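The wrist view shows the post top at (390,309), the pivot at (382,170), the windows at (282,230) and (280,265), and the slide's right edge at about x=322 to 316. The fingers straddle the post.

Run:
```python
from h import *
s=cams.snapshot("wrist")
q=lambda c,z: ray(s,((c[0]+.5)/1.5-.5,(c[1]+.5)/1.5-.5),z)[:2]
post=q((390,309),.0605);piv=q((382,170),.0225);w1=q((282,230),.016);w2=q((280,265),.016)
c=(w1+w2)/2; print(post,piv,np.linalg.norm(post-piv),w1,w2)
tl,tr,br,bl=[q(k,.016) for k in [(246,188),(322,194),(316,306),(242,301)]]
print("corners",tl,tr,br,bl,np.linalg.norm(tl-tr),np.linalg.norm(tr-br),"mid",(tl+tr+br+bl)/4)
ey=w1-w2; ey/=np.linalg.norm(ey); a=np.arctan2(-ey[0],ey[1]); e2=(tl-bl)+(tr-br); print("ang",np.degrees(a),np.degrees(np.arctan2(-e2[0],e2[1])))
for A in [np.radians(13.66),np.arctan2(-e2[0],e2[1])]:
  ex=np.array([np.cos(A),np.sin(A)]); print("post x",(post-c)@ex,"piv x",(piv-c)@ex)
  d=((piv-c)@ex-.014)/.08; th=A-np.pi/2-np.arcsin(d); print("target th",np.degrees(th),piv+.08*np.array([np.cos(th),np.sin(th)]),"start th",np.degrees(np.arctan2(*(post-piv)[::-1])))
```

```text
[0.54750505 0.04001014] [0.515858   0.11233187] 0.07894281620796727 [0.46602911 0.0532483 ] [0.47126562 0.02971798]
corners [0.43661141 0.07157432] [0.48410505 0.08475283] [0.50304873 0.00987095] [ 0.4532271 -0.0043173] 0.04928812256005923 0.07724090834956047 mid [0.46924807 0.0404702 ]
ang 12.54631574247005 13.270492790812684
post x 0.07627927663592515 piv x 0.06260686957098292
target th -113.75514957549264 [0.48363168 0.03910984] start th -66.36643391586381
post x 0.07641384612241092 piv x 0.06221320158327533
target th -113.79051222820183 [0.4835865  0.03912975] start th -66.36643391586381
```

>>> {"name": "step_arm", "arguments": {"series": [[-0.15,0,0,40,0],[-0.15,0,0,70,0],[-0.15,0,0,86,0],[-0.15,0,0,86,0],[-0.36,0,0,86,0],[-0.45,0,0,86,0],[-0.45,0,0,86,0]]}}

```text
time: 4.12
tool_pos: [0.5492, 0.0382, 0.0305]
ee_rot: [3.14, 0.001, 1.919]
wrist_force: [0.7, -0.2, -0.1]
width: 0.0262
```

Run:
```python
import numpy as np
psi=np.radians(110);X=np.array([np.cos(psi),np.sin(psi)]);Y=np.array([np.sin(psi),-np.cos(psi)])
for th in [-70,-74,-78,-82,-86,-90,-94,-98,-102,-106,-110,-113,-115]:
    t=np.radians(th);p=np.array([.516,.113])+.08*np.array([np.cos(t),np.sin(t)])-[.5487,.0384]
    print(th,np.round([X@p*1e3,Y@p*1e3],1),-70-th)
```

```text
-70 [ 1.3 -5.2] 0
-74 [  1.5 -10.8] 4
-78 [  2.1 -16.3] 8
-82 [  3.  -21.8] 12
-86 [  4.4 -27.3] 16
-90 [  6.1 -32.6] 20
-94 [  8.2 -37.8] 24
-98 [ 10.6 -42.8] 28
-102 [ 13.4 -47.6] 32
-106 [ 16.6 -52.2] 36
-110 [ 20.  -56.6] 40
-113 [ 22.8 -59.8] 43
-115 [ 24.7 -61.8] 45
```

>>> {"name": "step_arm", "arguments": {"series": [[-0.66,1,-5,0,0],[-0.66,1,-5,0,0],[-0.66,1.5,-11,0,4],[-0.66,2,-16,0,8],[-0.66,3,-22,0,12],[-0.66,4.5,-27,0,16],[-0.66,6,-32.5,0,20],[-0.66,8,-38,0,24],[-0.66,10.5,-43,0,28],[-0.66,13.5,-47.5,0,32],[-0.66,13.5,-47.5,0,32]]}}

```text
time: 5.5
tool_pos: [0.499, 0.0347, 0.0295]
ee_rot: [-3.142, -0.0, 1.362]
wrist_force: [-0.4, 0.9, 0.3]
width: 0.0155
```

Run:
```python
from h import *
s=cams.snapshot("wrist"); save(s,"wrist2",(100,80,356,272),3)
o=robot.get_obs(); print(o["time"],o["tool_pos"],np.degrees(o["ee_rot"]),o["width"],o["wrist_force"])
for l in ["slide_clip_post","slide_clip","slide"]:
  for d in models.pinpoint(s,l)[:2]: print(l,np.round(d["position"],4),round(d["p"],2),proj(s,d["position"]).round())
```

```text
5.55 [0.49922867 0.03466685 0.02952506] [ 1.79993871e+02 -6.42746760e-03  7.80411676e+01] 0.015996957700099828 [-0.8268616   0.67258975  0.02028335]
slide_clip_post [0.4997 0.0372 0.0509] 0.95 [262. 246.]
slide_clip [0.5148 0.1137 0.0202] 0.85 [260. 114.]
slide [0.4662 0.0425 0.0114] 0.89 [217. 224.]
```

View pics/wrist2.png

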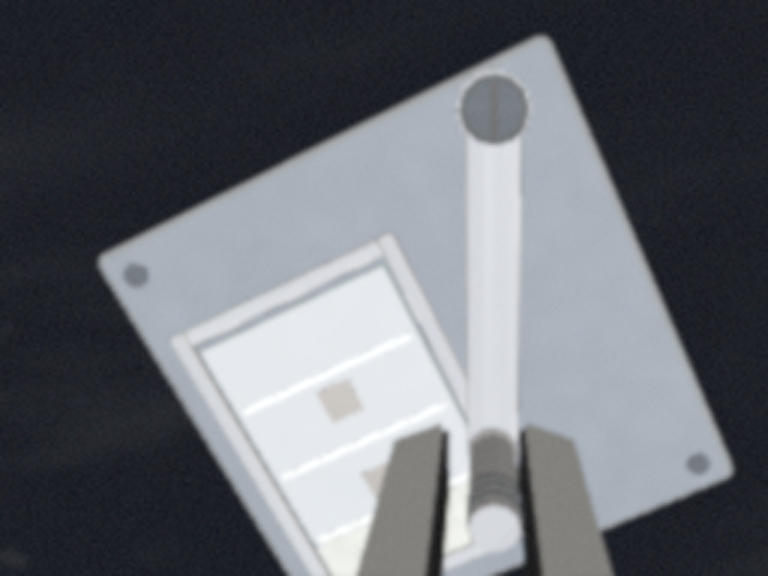

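The wrist view shows the post caged between the jaws at (495,525), the clip following with its pivot at (495,108), and the slide in its seat. I'll continue the arc and hold.

>>> {"name": "step_arm", "arguments": {"series": [[-0.66,0,-3,0,2],[-0.66,0.2,-5.6,0,4],[-0.66,0.4,-8.4,0,6],[-0.66,0.8,-11,0,8],[-0.66,1.2,-14,0,10],[-0.66,1.7,-16.5,0,12],[-0.66,2,-18,0,13],[-0.66,2,-18,0,13],[-0.66,2,-18,0,13],[-0.66,2,-18,0,13]]}}

```text
time: 6.95
tool_pos: [0.4817, 0.0403, 0.0293]
ee_rot: [-3.141, 0.0, 1.134]
wrist_force: [-0.2, -0.4, -0.5]
width: 0.0157
```

Run:
```python
from h import *
s=cams.snapshot("wrist"); save(s,"wrist3",(100,80,356,272),3)
o=robot.get_obs(); print(o["time"],o["tool_pos"],np.degrees(o["ee_rot"]),o["width"],o["wrist_force"])
P={}
for l in ["slide_clip_post","slide_clip","slide"]:
  for d in models.pinpoint(s,l)[:1]: P[l]=d["position"];print(l,np.round(d["position"],4),round(d["p"],2),proj(s,d["position"]).round())
ex=np.array([.972,.234])
print((np.array(P["slide_clip_post"])-P["slide"])[:2]@ex)
```

```text
7.0 [0.48174935 0.04030854 0.02925571] [-1.79953176e+02  1.94927890e-02  6.49685569e+01] 0.01608377562369734 [ 0.07711132  0.2895007  -0.89455558]
slide_clip_post [0.4847 0.0401 0.0488] 0.67 [266. 247.]
slide_clip [0.5151 0.1139 0.0179] 0.93 [260. 114.]Traceback (most recent call last):
  File "<stdin>", line 8, in <module>
KeyError: 'slide'
```

View pics/wrist3.png

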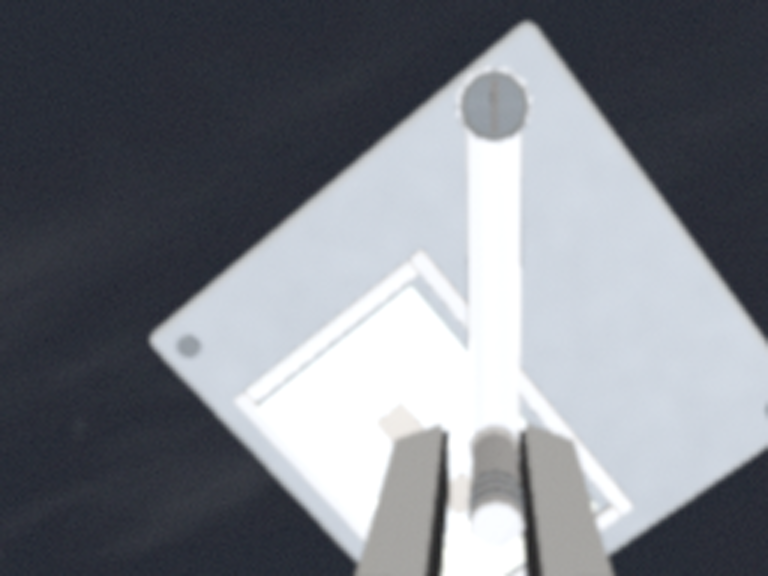

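The view shows the foot (below the post, about (495,460)) inside the slide edge and short of the windows. The slide is seated and post x is about 15 mm. Now I'll hold for over 3 s.

>>> {"name": "step_arm", "arguments": {"series": [[-0.66,0,0,0,0],[-0.66,0,0,0,0],[-0.66,0,0,0,0],[-0.66,0,0,0,0],[-0.66,0,0,0,0],[-0.66,0,0,0,0],[-0.66,0,0,0,0],[-0.66,0,0,0,0],[-0.66,0,0,0,0],[-0.66,0,0,0,0],[-0.66,0,0,0,0],[-0.66,0,0,0,0],[-0.66,0,0,0,0],[-0.66,0,0,0,0],[-0.66,0,0,0,0],[-0.66,0,0,0,0],[-0.66,0,0,0,0],[-0.66,0,0,0,0],[-0.66,0,0,0,0],[-0.66,0,0,0,0]]}}

```text
time: 9.65
tool_pos: [0.4821, 0.0404, 0.0295]
ee_rot: [3.142, -0.0, 1.134]
wrist_force: [-0.0, 0.0, -0.2]
width: 0.016
```

>>> {"name": "step_arm", "arguments": {"series": [[-0.66,0,0,0,0],[-0.66,0,0,0,0],[-0.66,0,0,0,0],[-0.66,0,0,0,0],[-0.66,0,0,0,0],[-0.66,0,0,0,0],[-0.66,0,0,0,0],[-0.66,0,0,0,0],[-0.66,0,0,0,0],[-0.66,0,0,0,0]]}}

```text
time: 10.9
tool_pos: [0.4821, 0.0404, 0.0295]
ee_rot: [-3.142, -0.0, 1.134]
wrist_force: [-0.6, -0.1, -0.7]
width: 0.0159
```

```bash
python3 -c "
import numpy as np
for f in range(4,46,4): a=np.radians(f); print(round(80*(1-np.cos(a)),1),round(80*np.sin(a),1),-f)"
```

```text
0.2 5.6 -4
0.8 11.1 -8
1.7 16.6 -12
3.1 22.1 -16
4.8 27.4 -20
6.9 32.5 -24
9.4 37.6 -28
12.2 42.4 -32
15.3 47.0 -36
18.7 51.4 -40
22.5 55.6 -44
```

>>> {"name": "step_arm", "arguments": {"series": [[-0.66,0,5.6,0,-4],[-0.66,0.8,11,0,-8],[-0.66,1.7,16.6,0,-12],[-0.66,3.1,22,0,-16],[-0.66,4.8,27.4,0,-20],[-0.66,6.9,32.5,0,-24],[-0.66,9.4,37.6,0,-28],[-0.66,12.2,42.4,0,-32],[-0.66,15.3,47,0,-36],[-0.66,18.7,51.4,0,-40],[-0.66,20,53,0,-41],[-0.66,20,53,0,-41],[-0.15,20,53,0,-41],[-0.15,20,53,0,-41],[-0.15,20,53,0,-41],[-0.15,20,53,-30,-41],[-0.15,20,53,-80,-41],[-0.15,20,53,-120,-41],[-0.15,20,53,-120,-41],[-0.15,20,53,-120,-41]]}}

```text
time: 13.4
tool_pos: [0.538, 0.0361, 0.1484]
ee_rot: [-3.14, -0.001, 1.85]
wrist_force: [0.6, -0.4, 0.0]
width: 0.0399
```

Run:
```python
from h import *
o=robot.get_obs(); print(o["time"],o["tool_pos"],o["width"],o["wrist_force"])
s=cams.snapshot("wrist"); save(s,"wrist4",None,1.5)
t=cams.snapshot("top")
for n,s in (("w",s),("t",t)):
 for l in ["slide_clip_post","slide_clip","slide","spare_clip_post"]:
  for d in models.pinpoint(s,l)[:3]: print(n,l,np.round(d["position"],4),round(d["p"],2),proj(s,d["position"]).round())
```

```text
13.4 [0.53798418 0.03607764 0.1484093 ] 0.03990721331840553 [ 0.58015272 -0.37636569  0.03139673]
w slide_clip_post [0.5345 0.0373 0.0504] 0.77 [258. 193.]
w slide_clip [0.5134 0.116  0.0157] 0.68 [260. 110.]
w slide [0.4655 0.0408 0.0119] 0.6 [201. 164.]
t slide_clip_post [0.5351 0.0321 0.048 ] 0.59 [237. 204.]
t slide_clip [0.5162 0.1112 0.0163] 0.55 [207. 210.]
t slide [0.4652 0.0424 0.0093] 0.58 [224. 234.]
t slide [0.5158 0.1124 0.0185] 0.4 [206. 209.]
t spare_clip_post [0.5048 0.2719 0.0466] 0.69 [148. 192.]
```

View pics/wrist4.png

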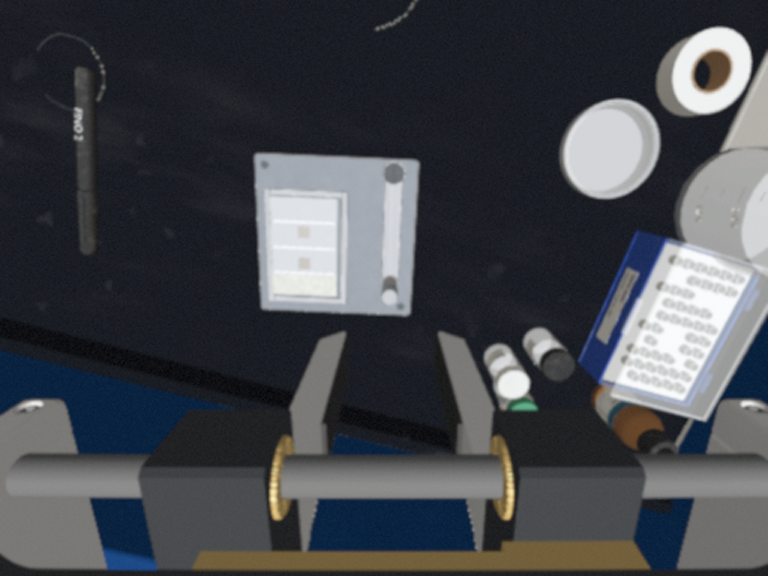

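The post is at (390,297), with x about 64 mm, well clear. The slide is flat in its seat and the gripper is free and raised, so I'm handing in.

```bash
python3 -c "
from bench import robot
print(robot.close_job())"
```

```text
the job is handed in; nothing more can be done
None
```

I pressed the slide with its own stage's clip, swung the clip clear again, and handed the job in at about 13.5 s; no verdict is reported.

**What I did:** I closed the jaws loosely around the finger post, about 16 mm apart, without gripping it. I then swung the clip about 47° clockwise, held it there for about 4 s, swung it back and lifted off.

**Last checks:**
- **Pressing position:** the post was about 15 mm from the slide's middle line, so the foot was about 1 cm in from the edge and short of the windows. The network missed the slide in that picture, so I used the slide position measured earlier.
- **Clip now:** its post is about 64 mm from the slide's middle line; the requirement is over 35 mm.
- **Slide:** it lies flat in its seat in the last picture. The position readings at start and end agree within their 4 mm scatter.
- **Empty stage's post:** the reading at the end, (0.505, 0.272), is within 5 mm of the one at the start, (0.501, 0.269).
- **Forces:** the wrist readings I saw all stayed near or below 1 N.

**Not measured:** the foot's contact force on the slide could not be read directly. That it pressed is inferred from the foot's position on the slide and its spring.

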